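# Set the overhang of a carving board and hold it

## Robot

A 6-joint arm with a two-finger parallel gripper is mounted at the origin on the work surface. World frame = base frame: x ahead of the robot, y to its left, z up, the work surface at z = 0. Lengths are in m, angles in degrees, forces in N, time in s.
With the tool pointing down it reaches from about 0.375 to 0.9 m from the base axis. Payload 3.1 kg.
Tool frame: the origin (TCP) lies on the centre line of the jaws, within the pads' length; the fingertips stand finger_overhang ahead of it and the grasp point (between the pads) lies 5 mm behind it (finger_overhang is the distance from the TCP to the fingertips, in m); z points along the fingers, y is the line along which they close (so a half turn about z gives the same grasp; the last joint's range is limited). The gripper opens to 87 mm and grips with 3 to 60 N. Pads are 19 mm wide; open, the fingers measure 117 mm over their backs; the gripper's body (75 mm by 190 mm) begins 51 mm behind the grasp point.
Start: joints at [62.366, 30.224, 82.088, -0, 67.689, -10.227], TCP at [0.187, 0.596, 0.237] pointing down, gripper open.
Joint ranges: [-176.69, 176.69], [-43.24, 126.21], [12.49, 139.97], [-82, 262], [0, 151.66], [-163.58, 163.58]. Speed limits (degrees/s): [159.86, 159.86, 180, 180, 180, 180].

## Interface

Orientations are given as a 3x3 rotation matrix whose columns are the frame's x, y, z axes.
In Python, from rig import read_state, capture, calibration, hand_in, finger_overhang gives the robot as it stands.
- The arm moves only by the tool send_rows, never from a script. Its argument "plan" is a list of rows, each a list of 5 numbers: the closure in counts, from 0 (fully open) to 255 (shut), then the shift along the tool's x, y, z in m, then the turn about the tool's z in rad. A call has 1 to 20 rows; each row shifts and turns the commanded pose from where the row before left it, along the tool's axes as they then stand; what a row does not reach is not made up. A row lasts 1/12 s, in which the tool goes at most 41.7 mm and 7.16 degrees, less where a joint would pass 70% of its speed; a pose out of reach is approached as far as the arm can. A call is refused whole if a number of a shift passes 0.0417 or a number of a turn 0.125, either way. A call with a gripper value outside its range is refused whole. The fingers move at their own pace and stop on an object; the grip force is fixed at half the most. Time passes only in rows, so rows that do not move let the fingers close. It gives the time, the measured TCP pose, the force, the opening and the grip force at its end, in the units of the state.
- read_state(): the state, without advancing time (a new reading comes with each control period).
- capture(name): name is "scene" or "side" or "wrist"; returns (picture, depth): 400x640x3 uint8, blue, green, red; 400x640 float32, m along the optical axis (not along the pixel's ray), 0 where there is no reading.
- calibration(name): a dict with "fx", "fy", "cx", "cy" (pixels), "xyz" and "rotation" of the camera in the world. Camera axes: x right, y down, z forward; pixel columns grow to the right and rows downward; lengths in m; the calibration is good to about 2 mm. A picture is of the moment at which its call begins: read the wrist's pose just before it. calibration takes no time and is no camera call; for the wrist camera it gives the pose at the moment of the call.
- hand_in(): hands the job in; it is judged then, once.
The state is a dict: "time_s": time; "joint_positions": joint angles; "qvel": joint speeds; "tau": joint torques, N m; "position": TCP position; "tcp_rot": TCP orientation; "force": force on the tool from outside, world axes, zero at the start; "moment": the same for the moment, N m; "opening": opening from 0.0 (shut) to 1.0 (fully open); "grasp_force": force on a finger pad.
Only numpy, scipy, OpenCV 4.12 (cv2) and the standard library are available. Lean on these libraries where they do the work, as an engineer would, in place of code of your own. Each camera call takes 0.05 s, during which the arm holds its last target. There are 200 camera calls.

## Task

On the dark wooden stand, first push the carving board sideways so its long edge is flush along the aluminium fence, closing the gap from end to end. Then slide it along the fence, flat on the stand, out past the stand's edge, steel-block end first, until that end is level with the gauge's needle tip and the edge is still flush. The board will then tip over if let go, so finish with your fingers still holding it down level on the stand; do not lift or tip the board, and leave the pot, sanding block and little vase where they are.

Things in the scene. Friction and masses are not known exactly. Their poses are not given: they have to be found in the camera images.
- stand: Fixed dark wooden block, 150 (x) x 200 (y) x 60 mm high, on the bench; origin at the centre of its underside. 'Outward' is its -y; its out edge is the end face at y = -100 mm. The board rests on its top and slides along y.
- stand_fence (a point): Middle of the fence's face, at x = +55, y = 0, z = 66 mm of the stand. The fence is an aluminium strip fixed on the stand's top along the +x side: 20 mm wide, 200 mm long, 12 mm high (4 mm lower than the board's top).
- board: Loose pale wooden board 80 (x) x 260 (y) x 16 mm, origin at the centre of its underside, 0.5 to 0.8 kg. A steel block 44 x 44 x 28 mm is fixed on top at y = -105 mm, so the centre of mass is 60 to 70 mm from the nose end (y = -130): overhanging more, it tips unless held. It starts 12 to 30 mm from the fence, up to 4 degrees askew, nose overhanging 15 to 45 mm.
- board_grip (a point): Centre of the upright wooden batten fixed on the board's top near the tail, to grip the board by: 24 (x) x 50 (y) x 36 mm high, standing 16 to 52 mm above the board's underside. This point is at x = 0, y = +85, z = 34 mm of the board.
- board_nose (a point): Middle of the top edge of the board's nose end face: x = 0, y = -130, z = 16 mm of the board.
- board_edge_nose (a point): Nose end of the long edge that goes against the fence: x = +40, y = -130, z = 8 mm of the board.
- board_edge_tail (a point): Tail end of that same edge: x = +40, y = +130, z = 8 mm of the board.
- gauge: Fixed steel pointer gauge on the bench beyond the out edge, on the fence side; axes parallel to the stand's, origin on the bench right under the needle tip. Foot 44 x 44 x 16 mm and 14 mm post 111 mm high, both centred at x = +45 mm; the needle points to -x. The board's nose end face must end at the gauge's y = 0, 95 to 150 mm beyond the stand's out edge.
- gauge_tip (a point): Tip of the gauge's tapered metal needle (10 mm thick at the root, 45 mm long), 84 mm above the bench (8 mm above the board's top), 15 mm to the fence side of the flush board's edge: the board passes beside and below it without touching.
- pot: Bystander: open white ceramic pot, 72 mm across, 80 mm high, origin under its centre.
- sander: Bystander: cork sanding block 65 x 110 x 32 mm lying on the bench beyond the tail end, origin under its centre.
- vase: Bystander: small plaster vase, 68 mm across, 68 mm high, on the bench on the robot's side of the stand, origin under its centre.
Things that resemble listed ones, but are neither listed nor needed, are in the scene too. Of the things that look like the gauge, the middle-sized one is meant.

How it is judged:
By the outcome, as a careful person would: the job done as asked, in the order asked, and still so for the second after the job is handed in, while the arm keeps its last pose, push and grip.
It also fails if it takes over 32 s, if anything falls off the work surface, if the arm or the gripper's body presses on something with over 40 N, if the wrist force passes 120 N, or if a joint passes its speed limit or range.

## Working session

There is one attempt and no reset: what is moved stays moved. The work goes in short steps, Python scripts to look and compute and a tool call to move; the robot and the scene stay as the last step left them, time stands still between calls to the robot, and variables do not carry over. Pictures are saved under pics/ and viewed, at most 10 in all, crops included, and the job is handed in when it is done.

Besides the shell and the picture viewer there is one more tool, called after "Request:" as a command line: name --pt "numbers of a row" for each row, then --argument value for the rest. send_rows: Moves the arm, as the interface text tells. Its arguments: {"type":"object","properties":{"plan":{"type":"array","items":{"type":"array","items":{"type":"number"}}}},"required":["plan"]}

```bash
ls; mkdir -p pics; python3 - <<'E'
from rig import *
import cv2,numpy as np
s=read_state();print(s['time_s'],s['position'],s['tcp_rot'],s['opening'],finger_overhang)
for n in("scene","side"):
    p,d=capture(n);cv2.imwrite(f"pics/{n}0.png",p);np.savez(f"{n}0.npz",p=p,d=d)
    c=calibration(n);print(n,c)
E
```

```text
pics
0.0 [0.18662762 0.59575594 0.23556195] [[-9.54206783e-01  2.99146159e-01 -9.95748829e-04]
 [ 2.99147581e-01  9.54204916e-01 -1.92430707e-03]
 [ 3.74499361e-04 -2.13406271e-03 -9.99997653e-01]] 1.0019859319003677 0.014
scene {'fx': 488.0035477095733, 'fy': 488.0035477095733, 'cx': 321.97674284379025, 'cy': 204.82840951688405, 'xyz': array([1.32864634, 0.43033286, 0.79970144]), 'rotation': array([[-0.44799132,  0.57244992, -0.68673494],
       [ 0.8940363 ,  0.2883023 , -0.34290067],
       [ 0.0016938 , -0.76758249, -0.64094793]])}
side {'fx': 449.33966765562906, 'fy': 449.33966765562906, 'cx': 317.6706190244616, 'cy': 204.43736253583748, 'xyz': array([ 0.44709902, -0.75987301,  0.54195499]), 'rotation': array([[ 0.99076049, -0.06449387,  0.11930714],
       [-0.13561531, -0.48061171,  0.86638379],
       [ 0.00146396, -0.8745587 , -0.48491745]])}
```

View pics/scene0.png

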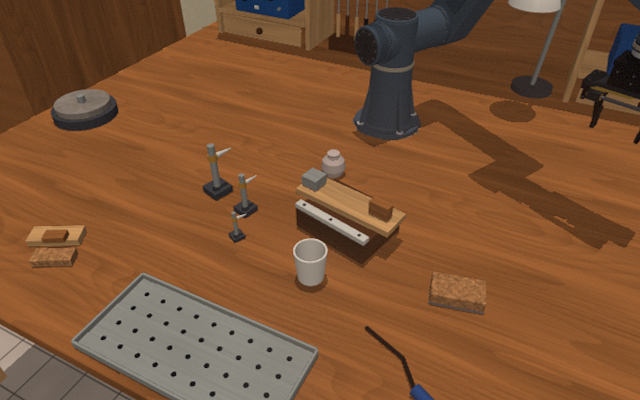

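View pics/side0.png

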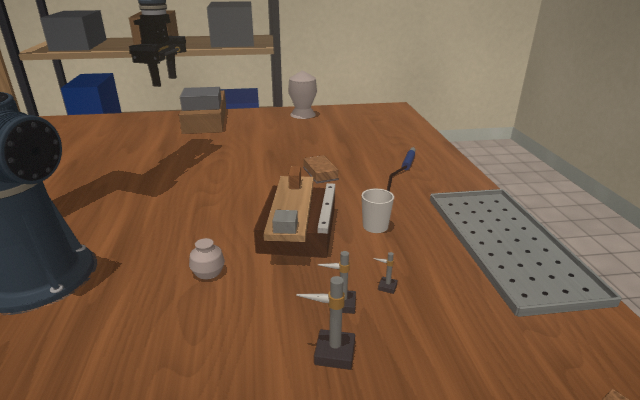

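The scene view shows the board with its steel block at (314,179), batten at (381,207), fence from (297,205) to (368,240), and the middle gauge's tip at about (256,177) with its foot at (245,208). In the side view that gauge's tip is at (318,266), the block at (286,222) and the fence from (331,185) to (323,230).

```bash
cat > h.py <<'E'
import cv2,numpy as np
from rig import *
def cloud(d,c):
    v,u=np.mgrid[0:400,0:640]
    P=np.stack([(u-c['cx'])/c['fx']*d,(v-c['cy'])/c['fy']*d,d],-1)
    return P@np.array(c['rotation']).T+np.array(c['xyz'])
def rays(c,uv):
    uv=np.atleast_2d(uv).astype(float)
    return np.c_[(uv[:,0]-c['cx'])/c['fx'],(uv[:,1]-c['cy'])/c['fy'],np.ones(len(uv))]@np.array(c['rotation']).T
def plane(c,uv,z):
    r=rays(c,uv);o=np.array(c['xyz']);return o+r*((z-o[2])/r[:,2])[:,None]
def rect(m,P):
    q=(P[m][:,:2]*1000).astype(np.float32);return cv2.minAreaRect(q),cv2.boxPoints(cv2.minAreaRect(q)),len(q)
def tri(c1,u1,c2,u2):
    a,b=rays(c1,u1)[0],rays(c2,u2)[0];o1,o2=np.array(c1['xyz']),np.array(c2['xyz'])
    t=np.linalg.lstsq(np.c_[a,-b],o2-o1,rcond=None)[0];p,q=o1+a*t[0],o2+b*t[1];return (p+q)/2,np.linalg.norm(p-q)
def big(m):
    n,l,s,_=cv2.connectedComponentsWithStats(m.astype(np.uint8),connectivity=8)
    return l==1+np.argmax(s[1:,4])
E
python3 - <<'E'
from h import *
np.set_printoptions(precision=4,suppress=True)
roi={'scene':(280,170,420,260),'side':(250,160,345,260)}
for n in('scene','side'):
    f=np.load(n+'0.npz');p,d=f['p'],f['d'];c=calibration(n);P=cloud(d,c)
    h=cv2.cvtColor(p,cv2.COLOR_BGR2HSV).astype(int);x0,y0,x1,y1=roi[n]
    R=np.zeros(d.shape,bool);R[y0:y1,x0:x1]=1;R&=d>0;z=P[...,2]
    for nm,m in dict(fence=(h[...,1]<60)&(h[...,2]>130)&(z>.064)&(z<.08),board=(h[...,1]>60)&(h[...,2]>120)&(z>.07)&(z<.083),batten=(z>.106)&(h[...,1]>60),block=(z>.098)&(h[...,1]<60)).items():
        m=big(m&R);r=rect(m,P);print(n,nm,r[2],np.median(z[m]).round(4),r[0],r[1].round(0).tolist())
    for nm,(a,b,e,g) in dict(gauge=(232,165,262,215) if n=='scene' else (312,250,362,315),pot=(290,235,332,290) if n=='scene' else (355,185,400,235),vase=(320,148,350,180) if n=='scene' else (185,235,228,282)).items():
        q=np.zeros_like(R);q[b:g,a:e]=1;q&=(z>.02)&(d>0);print(n,nm,P[q].min(0),P[q].max(0))
    cv2.imwrite(f'pics/{n}_g.png',cv2.resize(p[160:220,225:285] if n=='scene' else p[240:320,300:380],(480,480),interpolation=cv2.INTER_CUBIC))
cs=[cv2.imread(f'pics/{n}_g.png') for n in('scene','side')]
cv2.imwrite('pics/g.png',cv2.resize(np.hstack(cs),(800,400)))
E
```

```text
scene fence 575 0.0707 ((584.3338012695312, 79.50881958007812), (199.94656372070312, 25.660860061645508), 76.98497772216797) [[549.0, -15.0], [574.0, -21.0], [619.0, 174.0], [594.0, 180.0]]
scene board 1837 0.0745 ((506.2283935546875, 89.03744506835938), (263.6385803222656, 86.03932189941406), 78.89466857910156) [[439.0, -32.0], [523.0, -49.0], [574.0, 210.0], [489.0, 227.0]]
scene batten 186 0.1103 ((524.7736206054688, 173.3499755859375), (50.41505432128906, 29.086549758911133), 82.788330078125) [[507.0, 150.0], [536.0, 147.0], [542.0, 197.0], [514.0, 200.0]]
scene block 201 0.1025 ((487.7541198730469, -10.872495651245117), (42.08724594116211, 48.88609313964844), 76.22846221923828) [[459.0, -25.0], [506.0, -37.0], [517.0, 4.0], [469.0, 15.0]]
scene gauge [ 0.5325 -0.1712  0.0201] [ 0.6732 -0.1144  0.113 ]
scene pot [0.5911 0.0504 0.02  ] [0.7337 0.1222 0.0819]
scene vase [ 0.3128 -0.0643  0.0201] [0.4952 0.021  0.105 ]
side fence 430 0.072 ((582.1109008789062, 79.6576156616211), (201.5673370361328, 19.99453353881836), 76.0583267211914) [[548.0, -16.0], [568.0, -21.0], [616.0, 175.0], [597.0, 180.0]]
side board 1516 0.076 ((505.4725341796875, 91.64755249023438), (262.898193359375, 79.68382263183594), 79.11588287353516) [[442.0, -30.0], [520.0, -45.0], [569.0, 213.0], [491.0, 228.0]]
side batten 125 0.1118 ((521.97265625, 175.7132110595703), (56.14080810546875, 23.841144561767578), 78.36107635498047) [[505.0, 151.0], [528.0, 146.0], [539.0, 201.0], [516.0, 206.0]]
side block 315 0.1038 ((486.3787841796875, -11.691858291625977), (47.033447265625, 42.72703552246094), 80.35902404785156) [[461.0, -31.0], [504.0, -38.0], [511.0, 8.0], [469.0, 15.0]]
side gauge [ 0.5075 -0.2819  0.0207] [ 0.5829 -0.0188  0.1457]
side pot [0.6608 0.0513 0.02  ] [0.7312 0.1237 0.0822]
side vase [ 0.2986 -0.0662  0.02  ] [ 0.3642 -0.0128  0.0708]
```

View pics/g.png

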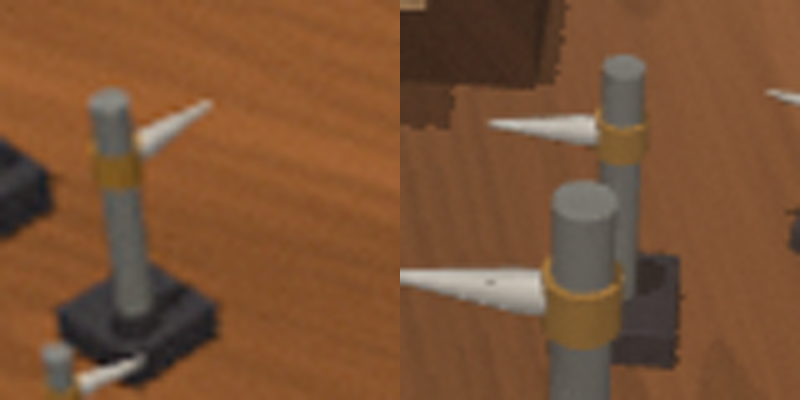

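The zoom puts the middle gauge's tip at about (256.8,175.3) in the scene view and (317.8,264.8) in the side view. I'll triangulate that later. First move: hover over the batten.

Request:
send_rows --pt "0 -0.028 -0.019 0.0022 0" --pt "0 -0.028 -0.019 0.0022 0" --pt "0 -0.028 -0.019 0.0022 0" --pt "0 -0.028 -0.019 0.0022 0" --pt "0 -0.028 -0.019 0.0022 0" --pt "0 -0.028 -0.019 0.0022 0" --pt "0 -0.028 -0.019 0.0022 0" --pt "0 -0.028 -0.019 0.0022 0" --pt "0 -0.028 -0.019 0.0022 0" --pt "0 -0.028 -0.019 0.0022 0" --pt "0 -0.028 -0.019 0.0022 0" --pt "0 -0.028 -0.019 0.0022 0" --pt "0 -0.028 -0.019 0.0022 0" --pt "0 -0.028 -0.019 0.0022 0" --pt "0 -0.028 -0.019 0.0022 0" --pt "0 -0.028 -0.019 0.0022 0"

```text
time_s: 1.43
position: [0.524, 0.1707, 0.2009]
tcp_rot: [[-0.954, 0.299, -0.001], [0.299, 0.954, -0.0], [0.001, -0.0, -1.0]]
force: [0.0, -0.3, 0.3]
opening: 0.997
grasp_force: 0.0
```

Request:
send_rows --pt "0 0 0 0 0.1" --pt "0 0 0 0 0.1" --pt "0 0 0 0 0.1" --pt "0 0 0 0 0.1" --pt "0 0 0 0 0.1" --pt "0 0 0 0 0.1" --pt "0 0 0 0 0.1" --pt "0 0 0 0 0.1" --pt "0 0 0 0 0.1" --pt "0 0 0 0 0.1" --pt "0 0 0 0 0.1" --pt "0 0 0 0 0.1" --pt "0 0 0 0 0.1" --pt "0 0 0 0 0.1" --pt "0 0 0 0 0.06" --pt "0 0 0 0 0"

```text
time_s: 2.77
position: [0.5232, 0.1722, 0.201]
tcp_rot: [[0.193, 0.981, -0.001], [0.981, -0.193, -0.0], [-0.0, -0.001, -1.0]]
force: [-0.1, 0.6, 0.3]
opening: 1.002
grasp_force: 0.0
```

```bash
python3 - <<'E'
from h import *
np.set_printoptions(precision=4,suppress=True)
c1,c2=calibration('scene'),calibration('side')
print('tip',tri(c1,(256.8,175.3),c2,(317.8,264.8)))
s=read_state();c=calibration('wrist');p,d=capture('wrist');np.savez('w1.npz',p=p,d=d,R=c['rotation'],o=c['xyz']);cv2.imwrite('pics/w1.png',p)
print(s['time_s'],s['position'],s['tcp_rot'],s['force']);print(c)
print('yaw',np.degrees(np.arctan2(s['tcp_rot'][1][1],s['tcp_rot'][0][1])))
E
```

```text
tip (array([ 0.5315, -0.1481,  0.0826]), np.float64(0.0006889795256641464))
2.7667 [0.5232 0.1722 0.201 ] [[ 0.1928  0.9812 -0.0008]
 [ 0.9812 -0.1928 -0.0001]
 [-0.0003 -0.0008 -1.    ]] [-0.0956  0.5719  0.2706]
{'fx': 358.4872698145432, 'fy': 358.4872698145432, 'cx': 322.0390636810981, 'cy': 197.85465310421162, 'xyz': array([0.5389, 0.2533, 0.3484]), 'rotation': array([[ 0.9814, -0.1831, -0.057 ],
       [-0.1917, -0.9364, -0.2939],
       [ 0.0004,  0.2994, -0.9541]])}
yaw -11.115772351423491
```

View pics/w1.png

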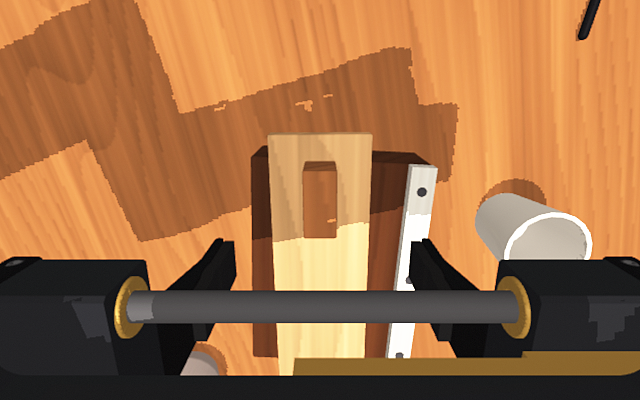

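The wrist view shows the batten at about (303–337, 162–238), the board's fence-side edge from (372,133) to (366,375), and the fence from (410–437,165) down to (388–410,357). Now I'll fit those edges.

```bash
cat >> h.py <<'E'
def wrist(f):
    z=np.load(f);c=dict(calibration('wrist'));c['rotation']=z['R'];c['xyz']=z['o'];return z['p'],z['d'],c,cloud(z['d'],c)
def edges(p,d,c,P,rows):
    """per row: right end of board top, left end of fence -> world points"""
    h=cv2.cvtColor(p,cv2.COLOR_BGR2HSV).astype(int);Z=P[...,2];b=[];f=[];l=[]
    for v in rows:
        m=np.where((d[v]>0)&(abs(Z[v]-.076)<.0025)&(h[v,:,1]>70))[0];m=m[(m>220)&(m<430)]
        if len(m)>20:b.append((m.max()+.5,v));l.append((m.min()-.5,v))
        m=np.where((d[v]>0)&(abs(Z[v]-.072)<.003)&(h[v,:,1]<50)&(h[v,:,2]>120))[0];m=m[(m>360)&(m<460)]
        if len(m)>10:f.append((m.min()-.5,v))
    return plane(c,b,.076),plane(c,l,.076),plane(c,f,.072)
def line(q):
    vx,vy,x,y=cv2.fitLine((q[:,:2]*1000).astype(np.float32),cv2.DIST_HUBER,0,.01,.01).ravel()
    if vy<0:vx,vy=-vx,-vy
    return np.array([x,y]),np.array([vx,vy]),np.degrees(np.arctan2(vy,vx))
E
python3 - <<'E'
from h import *
np.set_printoptions(precision=4,suppress=True)
p,d,c,P=wrist('w1.npz');Z=P[...,2]
m=np.zeros(d.shape,bool);m[140:250,280:360]=1;m&=(Z>.108)&(d>0);m=big(m)
print('batten',rect(m,P),np.median(Z[m]))
q=plane(c,np.argwhere(m)[:,::-1],.112);print(cv2.minAreaRect((q[:,:2]*1000).astype(np.float32)))
B,L,F=edges(p,d,c,P,list(range(175,232))+list(range(325,355)))
for n,q in(('B',B),('L',L),('F',F)):
    o,v,a=line(q);print(n,len(q),o,a,np.abs((q[:,:2]*1000-o)@[-v[1],v[0]]).max())
o,v,a=line(F);nn=np.array([v[1],-v[0]])
for n,q in(('B',B),('L',L)):
    print(n,(o-q[:,:2]*1000)[[0,-1]]@nn)
tip=np.array([531.5,-148.1]);print('tip to face (should be 15 outward past face):',(tip-o)@nn, 'tip y along fence rel o',(tip-o)@v)
E
```

```text
batten (((522.406494140625, 175.7028350830078), (49.73570251464844, 23.930740356445312), 78.03276062011719), array([[505.5448, 153.8565],
       [528.9554, 148.8944],
       [539.2682, 197.5492],
       [515.8576, 202.5113]], dtype=float32), 2315) 0.1112188393489685
((522.497802734375, 176.3687286376953), (49.74573516845703, 23.75662612915039), 78.93496704101562)
B 87 [551.0304 113.39  ] 79.210045 0.45216163962186706
L 87 [472.9812 128.6551] 79.174164 0.4694536810956397
F 87 [578.2902 106.0388] 76.19491 0.6569727447363624
B [31.4916 22.799 ]
L [111.0345 102.0371]
tip to face (should be 15 outward past face): 15.20398524636348 tip y along fence rel o -257.9625782147117
```

Consistent: the tip is 15.2 mm past the fence face, the board is 3.0° askew and the gap is roughly 20–33 mm. Descending to grip.

Request:
send_rows --pt "0 0.002 -0.0008 0.02 -0.005" --pt "0 0.002 -0.0007 0.02 0" --pt "0 0 0 0.02 0" --pt "0 0 0 0.02 0" --pt "0 0 0 0.015 0" --pt "0 0 0 0.012 0" --pt "0 0 0 0 0" --pt "0 0 0 0 0"

```text
time_s: 3.48
position: [0.5223, 0.1764, 0.0938]
tcp_rot: [[0.186, 0.983, -0.002], [0.983, -0.186, -0.0], [-0.001, -0.002, -1.0]]
force: [-0.9, -0.9, 0.3]
opening: 1.004
grasp_force: 0.0
```

Request:
send_rows --pt "255 0 0 0 0" --pt "255 0 0 0 0" --pt "255 0 0 0 0" --pt "255 0 0 0 0" --pt "255 0 0 0 0" --pt "255 0 0 0 0" --pt "255 0 0 0 0" --pt "255 0 0 0 0" --pt "255 0 0 0 0" --pt "255 0 0 0 0"

```text
time_s: 4.32
position: [0.5227, 0.1765, 0.0943]
tcp_rot: [[0.187, 0.982, -0.0], [0.982, -0.187, -0.0], [-0.0, -0.0, -1.0]]
force: [1.0, 0.1, -0.3]
opening: 0.325
grasp_force: 0.0
```

Request:
send_rows --pt "255 0 0 0 0" --pt "255 0 0 0 0" --pt "255 0 0 0 0" --pt "255 0 0 0 0"

```text
time_s: 4.65
position: [0.5227, 0.1765, 0.0943]
tcp_rot: [[0.187, 0.982, -0.0], [0.982, -0.187, 0.0], [0.0, -0.0, -1.0]]
force: [-1.2, -0.2, 0.2]
opening: 0.275
grasp_force: 30.0
```

Request:
send_rows --pt "255 0 0 0.001 0" --pt "255 0 0 0 0" --pt "255 0 0 0 0"

```text
time_s: 4.9
position: [0.5226, 0.1765, 0.0942]
tcp_rot: [[0.187, 0.982, -0.0], [0.982, -0.187, -0.0], [-0.0, -0.0, -1.0]]
force: [-1.5, -0.3, 7.0]
opening: 0.272
grasp_force: 30.0
```

Request:
send_rows --pt "255 0 0.002 0 0.006" --pt "255 0 0.002 0 0.006" --pt "255 0 0.002 0 0.006" --pt "255 0 0.002 0 0.006" --pt "255 0 0.002 0 0.006" --pt "255 0 0.002 0 0.006" --pt "255 0 0.002 0 0.006" --pt "255 0 0.002 0 0.006" --pt "255 0 0.002 0 0.005" --pt "255 0 0.002 0 0" --pt "255 0 0.002 0 0" --pt "255 0 0.002 0 0" --pt "255 0 0.002 0 0" --pt "255 0 0.001 0 0" --pt "255 0 0 0 0"

```text
time_s: 6.15
position: [0.5461, 0.1711, 0.0942]
tcp_rot: [[0.241, 0.97, -0.006], [0.97, -0.241, 0.001], [-0.0, -0.006, -1.0]]
force: [-6.5, 1.5, 10.7]
opening: 0.279
grasp_force: 30.2
```

```bash
cat > look.py <<'E'
import sys
from h import *
np.set_printoptions(precision=4,suppress=True)
n=sys.argv[1];s=read_state();c=calibration('wrist');p,d=capture('wrist');np.savez(n+'.npz',p=p,d=d,R=c['rotation'],o=c['xyz']);cv2.imwrite(f'pics/{n}.png',p)
yaw=np.degrees(np.arctan2(s['tcp_rot'][1][1],s['tcp_rot'][0][1]))
o=np.array([578.29,106.04]);a=np.radians(76.19);v=np.array([np.cos(a),np.sin(a)]);nn=np.array([v[1],-v[0]])
t=s['position'][:2]*1000
print(s['time_s'],s['position'],'yaw',yaw,'rel fence',yaw+13.81,'F',s['force'],'M',s['moment'],s['grasp_force'])
print('gap by TCP',(o-t)@nn-40,'nose to go',(t-o)@v-215+257.96)
E
python3 look.py w2
```

```text
6.15 [0.5461 0.1711 0.0942] yaw -13.959502486488528 rel fence -0.1495024864885277 F [-6.5008  1.4544 10.728 ] M [ 0.0771  0.9744 -0.6   ] 30.23387610912323
gap by TCP 6.805869727626217 nose to go 98.43554622963279
```

Request:
send_rows --pt "255 0 0.001 -0.0006 0" --pt "255 0 0.001 0 0" --pt "255 0 0.001 0 0" --pt "255 0 0.001 0 0" --pt "255 0 0.001 0 0" --pt "255 0 0.001 0 0" --pt "255 0 0 0 0"

```text
time_s: 6.78
position: [0.5519, 0.1696, 0.0943]
tcp_rot: [[0.241, 0.971, -0.006], [0.971, -0.241, 0.001], [-0.001, -0.006, -1.0]]
force: [-7.0, 1.8, 7.3]
opening: 0.278
grasp_force: 30.2
```

```bash
python3 look.py w3; python3 - <<'E'
from h import *
p,d,c,P=wrist('w3.npz')
B,L,F=edges(p,d,c,P,list(range(175,232))+list(range(325,355)))
for n,q in(('B',B),('L',L),('F',F)):
    if len(q)>5: o,v,a=line(q);print(n,len(q),o,a)
E
```

```text
6.7833 [0.5519 0.1696 0.0943] yaw -13.943250614378863 rel fence -0.13325061437886276 F [-7.0495  1.7596  7.348 ] M [ 0.0027  0.8356 -0.527 ] 30.182650764472783
gap by TCP 0.7795876632022356 nose to go 98.34823188560489
B 60 [596.92456 185.09671] 74.48021
L 60 [519.40356 201.26515] 75.8723
F 20 [595.3447  175.17258] 75.6157
```

View pics/w3.png

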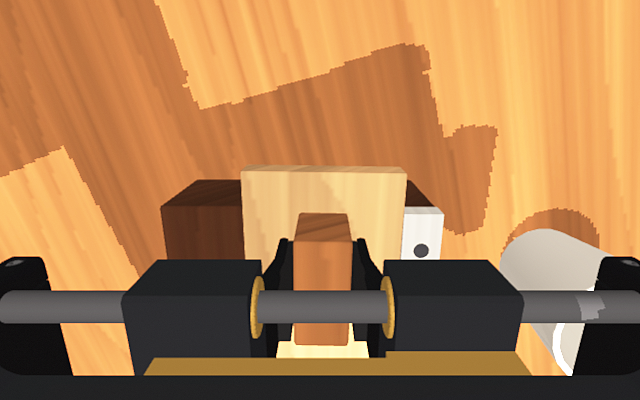

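The wrist view shows the board edge (406,170)→(400,260) almost against the fence at (402,210), gap about 1 mm. I'll keep pushing until the force rises.

Request:
send_rows --pt "255 0 0.001 0 0" --pt "255 0 0.001 0 0" --pt "255 0 0 0 0"

```text
time_s: 7.08
position: [0.553, 0.1692, 0.0943]
tcp_rot: [[0.241, 0.971, -0.008], [0.971, -0.241, 0.001], [-0.001, -0.008, -1.0]]
force: [-7.3, 1.1, 9.9]
opening: 0.274
grasp_force: 30.1
```

Request:
send_rows --pt "255 0 0.001 0 0" --pt "255 0 0.001 0 0" --pt "255 0 0 0 0"

```text
time_s: 7.33
position: [0.5531, 0.1692, 0.0944]
tcp_rot: [[0.241, 0.971, -0.012], [0.971, -0.241, 0.001], [-0.002, -0.012, -1.0]]
force: [-11.3, 2.7, 12.5]
opening: 0.27
grasp_force: 30.2
```

```bash
python3 look.py w4; python3 - <<'E'
from h import *
for n in('scene','side'):
    p,d=capture(n);np.savez(f"{n}1.npz",p=p,d=d)
    cv2.imwrite(f'pics/{n}1.png',cv2.resize(p[165:265,280:420] if n=='scene' else p[160:260,240:380],(700,500),interpolation=cv2.INTER_CUBIC))
a=np.vstack([cv2.imread(f'pics/{n}1.png') for n in('scene','side')]);cv2.imwrite('pics/f1.png',cv2.resize(a,(420,600)))
E
```

```text
7.3333 [0.5531 0.1692 0.0944] yaw -13.928173659623296 rel fence -0.11817365962329518 F [-11.2695   2.6793  12.4905] M [ 0.3039  1.5352 -0.4088] 30.15557418926619
gap by TCP -0.45545999621927535 nose to go 98.24450427729295
```

View pics/f1.png

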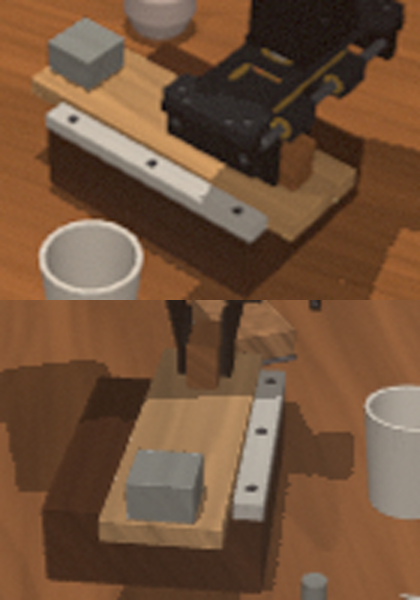

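The crops show the board's tail touching the fence, with perhaps a slim dark wedge toward the nose (side crop (232,518)). Measuring it.

```bash
cat > gap.py <<'E'
import sys
from h import *
np.set_printoptions(precision=2,suppress=True)
def meas(f):
    z=np.load(f);p,d=z['p'],z['d'];c=calibration('side');P=cloud(d,c);Z=P[...,2]
    h=cv2.cvtColor(p,cv2.COLOR_BGR2HSV).astype(int)
    q=P@np.array([0,0,1]);b=[];l=[];F=[]
    for v in range(150,300):
        m=np.where((d[v]>0)&(abs(Z[v]-.076)<.003)&(h[v,:,1]>70)&(h[v,:,2]>100))[0];m=m[(m>220)&(m<350)]
        if len(m)>15:b.append((m.max()+.5,v))
        m=np.where((d[v]>0)&(abs(Z[v]-.072)<.003)&(h[v,:,1]<50)&(h[v,:,2]>110))[0];m=m[(m>300)&(m<350)]
        if len(m)>4:F.append((m.min()-.5,v))
    return plane(c,b,.076)*1000,plane(c,F,.072)*1000
B,F=meas(sys.argv[1]);F=F[4:-4]
o,v,a=line(F/1000);B=B[6:-6];ob,vb,ab=line(B/1000)
n=np.array([v[1],-v[0]]);print('angles fence,board',a,ab,len(B),len(F))
s=(B[:,:2]-o)@v;g=(o-B[:,:2])@n
print('y along:',s[::8]);print('gap',g[::8])
E
python3 gap.py side0.npz; python3 gap.py side1.npz
```

```text
angles fence,board 76.02789 79.07258 36 37
y along: [ 98.05  57.28  18.95 -16.71 -93.09]
gap [31.16 28.61 28.4  26.1  22.4 ]
angles fence,board 75.788864 75.49922 32 38
y along: [ 72.42  33.33  -3.25 -37.33]
gap [0.79 1.35 1.87 0.31]
```

Request:
send_rows --pt "255 0 0 0 -0.005" --pt "255 0 0 0 -0.005" --pt "255 0 0 0 -0.005" --pt "255 0 0 0 0" --pt "255 0 0 0 0"

```text
time_s: 7.9
position: [0.5531, 0.1687, 0.0944]
tcp_rot: [[0.226, 0.974, -0.012], [0.974, -0.226, 0.001], [-0.002, -0.011, -1.0]]
force: [-12.1, 1.4, 12.1]
opening: 0.278
grasp_force: 30.2
```

```bash
python3 look.py w5; python3 -c "
from h import *
p,d=capture('side');np.savez('side2.npz',p=p,d=d)"; python3 gap.py side2.npz
```

```text
7.9 [0.5531 0.1687 0.0944] yaw -13.060185929649206 rel fence 0.7498140703507943 F [-12.0683   1.3721  12.1469] M [ 0.0425  1.4738 -0.5219] 30.209020870970562
gap by TCP -0.6051743867832542 nose to go 97.79024001644905
angles fence,board 76.167015 76.204796 31 37
y along: [ 79.21  40.45   4.39 -37.73]
gap [ 0.26  1.09 -0.25 -0.28]
```

Request:
send_rows --pt "255 0 0 0 -0.005" --pt "255 0 0 0 -0.005" --pt "255 0 0 0 0" --pt "255 0 0 0 0"

```text
time_s: 8.33
position: [0.5531, 0.1687, 0.0943]
tcp_rot: [[0.217, 0.976, -0.012], [0.976, -0.217, 0.001], [-0.002, -0.012, -1.0]]
force: [-11.0, 2.3, 11.8]
opening: 0.272
grasp_force: 30.3
```

```bash
python3 look.py w6; python3 -c "
from h import *
p,d=capture('side');np.savez('side3.npz',p=p,d=d)"; python3 gap.py side3.npz
```

```text
8.3333 [0.5531 0.1687 0.0943] yaw -12.529698588323638 rel fence 1.280301411676362 F [-11.0095   2.3162  11.7629] M [ 0.1028  1.5447 -0.6001] 30.33633211045526
gap by TCP -0.536405965758675 nose to go 97.82299172203071
angles fence,board 75.96993 76.08195 32 38
y along: [ 72.97  34.13  -2.46 -36.78]
gap [ 1.1  -0.4   0.3   0.97]
```

The board stays parallel to the fence while the tool turns further, so it is flush end to end. I'll ease the side push slightly and slide out.

Request:
send_rows --pt "255 0 -0.001 0 0" --pt "255 -0.003 0 0 0" --pt "255 -0.004 -0.0001 0 0" --pt "255 -0.005 -0.0001 0 0" --pt "255 -0.005 -0.0001 0 0" --pt "255 -0.005 -0.0001 0 0" --pt "255 -0.005 -0.0001 0 0" --pt "255 -0.004 -0.0001 0 0" --pt "255 -0.003 -0.0001 0 0" --pt "255 0 0 0 0"

```text
time_s: 9.27
position: [0.5456, 0.139, 0.0942]
tcp_rot: [[0.219, 0.976, -0.008], [0.976, -0.219, 0.007], [0.005, -0.009, -1.0]]
force: [-6.8, 13.1, 7.5]
opening: 0.272
grasp_force: 30.2
```

```bash
python3 look.py w7; python3 -c "
from h import *
p,d=capture('side');np.savez('side4.npz',p=p,d=d)"; python3 gap.py side4.npz
```

```text
9.2667 [0.5456 0.139  0.0942] yaw -12.668273300779344 rel fence 1.1417266992206567 F [-6.7831 13.0831  7.5028] M [ 1.8518  1.1774 -0.6532] 30.22579390788451
gap by TCP -0.42595681274252684 nose to go 67.20329299216112
angles fence,board 75.96993 76.04613 35 38
y along: [  34.13   -2.46  -36.78  -68.81 -127.82]
gap [-0.4   0.3   0.97 -0.4   0.86]
```

Request:
send_rows --pt "255 -0.003 -0.0001 0.0002 0" --pt "255 -0.004 -0.0001 0.0002 0" --pt "255 -0.004 -0.0001 0.0002 0" --pt "255 -0.004 -0.0001 0.0001 0" --pt "255 -0.004 -0.0001 0 0" --pt "255 -0.004 -0.0001 0 0" --pt "255 -0.004 -0.0001 0 0" --pt "255 -0.004 -0.0001 0 0" --pt "255 -0.004 -0.0001 0 0" --pt "255 -0.004 -0.0001 0 0" --pt "255 -0.004 -0.0001 0 0" --pt "255 -0.004 -0.0001 0 0" --pt "255 -0.003 0 0 0" --pt "255 0 0 0 0"

```text
time_s: 10.53
position: [0.5338, 0.0913, 0.0942]
tcp_rot: [[0.22, 0.976, -0.007], [0.976, -0.22, 0.008], [0.006, -0.009, -1.0]]
force: [-7.4, 15.9, 13.7]
opening: 0.275
grasp_force: 30.2
```

```bash
python3 look.py w8; python3 - <<'E'
from h import *
for n in('scene','side'):
    p,d=capture(n);np.savez(f"{n}5.npz",p=p,d=d)
    cv2.imwrite(f'pics/{n}5.png',cv2.resize(p[150:230,230:310] if n=='scene' else p[200:300,250:350],(400,400),interpolation=cv2.INTER_CUBIC))
cv2.imwrite('pics/n5.png',np.hstack([cv2.imread(f'pics/{n}5.png') for n in('scene','side')]))
E
python3 gap.py side5.npz
```

```text
10.5333 [0.5338 0.0913 0.0942] yaw -12.694202549020943 rel fence 1.1157974509790574 F [-7.3815 15.9026 13.6698] M [ 2.339   1.2206 -0.5587] 30.18394762999378
gap by TCP -0.2977224040444213 nose to go 18.014753125605694
angles fence,board 75.9404 76.16398 47 38
y along: [  -3.17  -37.49  -69.51  -99.89 -128.32 -168.37]
gap [ 0.42  1.07 -0.32  0.31 -0.97 -0.06]
```

View pics/n5.png

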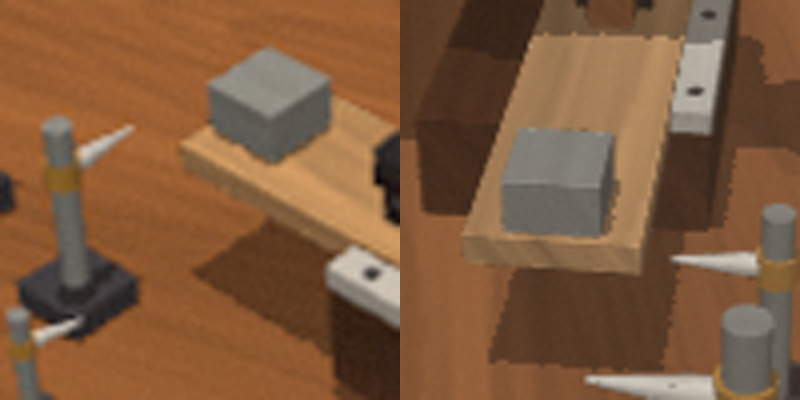

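The nose corners and tip are visible: in the side crop the nose top edge runs (464,233)–(643,247) and the tip is at (673,260). In the scene crop the fence-side nose corner is at (180,148) and the tip at (133,127).

```bash
python3 - <<'E'
from h import *
np.set_printoptions(precision=1,suppress=True)
c1,c2=calibration('scene'),calibration('side');a=np.radians(76.1);v=np.array([np.cos(a),np.sin(a)])
S=lambda x,y:(230+x/5-.4,150+y/5-.4)
T=lambda x,y:(250+(x-400)/4-.4,200+y/4-.4)
tip,e=tri(c1,S(133,127),c2,T(673,260));print(tip*1000,e)
for n,q in(('sideL',plane(c2,T(464,233),.076)),('sideR',plane(c2,T(643,247),.076)),('scR',plane(c1,S(180,148),.076)),('tri',[tri(c1,S(180,148),c2,T(643,247))[0]]),('tip@84 sc',plane(c1,S(133,127),.084)),('tip@84 side',plane(c2,T(673,260),.084))):
    print(n,q[0]*1000,'ahead of tip',((q[0]-tip)[:2]@v)*1000)
# automatic nose edge: last row of board-top points by depth, per column
z=np.load('side5.npz');p,d=z['p'],z['d'];P=cloud(d,c2);Z=P[...,2];h=cv2.cvtColor(p,cv2.COLOR_BGR2HSV).astype(int)
uv=[]
for u in range(270,309):
    w=np.where((d[:,u]>0)&(abs(Z[:,u]-.076)<.0015)&(h[:,u,1]>60))[0];w=w[(w>245)&(w<275)]
    if len(w):uv.append((u,w.max()+.5))
q=plane(c2,uv,.076);print('auto nose-tip',np.median((q-tip)[:,:2]@v)*1000)
m=np.zeros(d.shape,bool);m[200:265,262:315]=1;m&=(Z>.100)&(d>0);r=rect(big(m),P);print('block',r[0])
print('nose from block',(np.array(r[0][0])-tip[:2]*1000)@v-25)
E
```

```text
[ 531.7 -149.3   83.6] 5.853877735532746e-05
sideL [ 444.6 -107.3   76. ] ahead of tip 19.865970910114484
sideR [ 521.4 -128.1   76. ] ahead of tip 18.132626303189006
scR [ 527.6 -125.3   76. ] ahead of tip 22.297665040075184
tri [ 522.9 -126.9   73.8] ahead of tip 19.6170088515988
tip@84 sc [ 532.2 -149.    84. ] ahead of tip 0.41903057919359066
tip@84 side [ 531.6 -149.8   84. ] ahead of tip -0.4974630939559272
auto nose-tip 16.824921831261204
block ((487.93115234375, -94.30661010742188), (47.48792266845703, 43.72867202758789), 76.4436264038086)
nose from block 17.88456333831649
```

Request:
send_rows --pt "255 -0.002 0 0 0" --pt "255 -0.003 -0.0001 0 0" --pt "255 -0.003 -0.0001 0 0" --pt "255 -0.003 -0.0001 0 0" --pt "255 -0.003 -0.0001 0 0" --pt "255 -0.002 0 0 0" --pt "255 0 0 0 0" --pt "255 0 0 0 0"

```text
time_s: 11.35
position: [0.5298, 0.0761, 0.0943]
tcp_rot: [[0.219, 0.976, -0.008], [0.976, -0.219, 0.008], [0.006, -0.009, -1.0]]
force: [-8.0, 17.1, 14.4]
opening: 0.278
grasp_force: 30.1
```

```bash
python3 look.py w9; python3 - <<'E'
from h import *
for n in('scene','side'):
    p,d=capture(n);np.savez(f"{n}6.npz",p=p,d=d)
    cv2.imwrite(f'pics/{n}6.png',cv2.resize(p[150:200,240:290] if n=='scene' else p[240:290,260:325],(400,400) if n=='scene' else (520,400),interpolation=cv2.INTER_CUBIC))
a=np.hstack([cv2.imread(f'pics/{n}6.png') for n in('side','scene')]);cv2.imwrite('pics/n6.png',a[:,120:])
E
python3 gap.py side6.npz
```

```text
11.35 [0.5298 0.0761 0.0943] yaw -12.652980057319425 rel fence 1.1570199426805754 F [-7.9631 17.0576 14.3829] M [ 2.561   1.2386 -0.5041] 30.11828968185
gap by TCP -0.0604246416461649 nose to go 2.32253053670442
angles fence,board 75.9404 76.37314 52 38
y along: [ -12.07  -45.62  -77.39 -107.1  -135.34 -161.82 -193.1 ]
gap [ 1.64  0.2   0.83 -0.5   0.12 -1.12 -1.25]
```

View pics/n6.png

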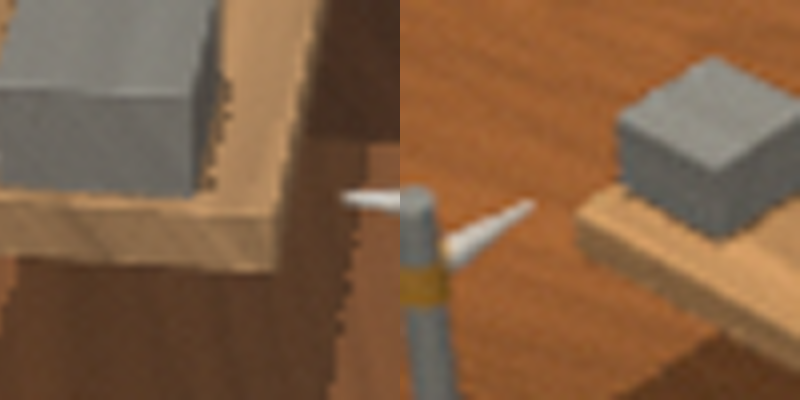

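The side crop shows the nose corner (275,210) almost level with the tip at (342,197), a couple of mm short. The board edge also seems to have picked up about 0.3° (tail out). I'll relax the yaw bias, press sideways a little, and re-measure.

Request:
send_rows --pt "255 0 0.0005 0 0.005" --pt "255 0 0.0005 0 0.005" --pt "255 0 0 0 0.004" --pt "255 0 0 0 0" --pt "255 0 0 0 0"

```text
time_s: 11.92
position: [0.53, 0.076, 0.0942]
tcp_rot: [[0.231, 0.973, -0.009], [0.973, -0.231, 0.008], [0.005, -0.011, -1.0]]
force: [-7.9, 16.8, 15.1]
opening: 0.271
grasp_force: 30.0
```

```bash
python3 look.py w10; cat > nose.py <<'E'
import sys
from h import *
np.set_printoptions(precision=2,suppress=True)
c1,c2=calibration('scene'),calibration('side');a=np.radians(76.1);v=np.array([np.cos(a),np.sin(a)])
z=np.load(sys.argv[1]);p,d=z['p'],z['d'];P=cloud(d,c2);Z=P[...,2];h=cv2.cvtColor(p,cv2.COLOR_BGR2HSV).astype(int)
tip=np.array([531.7,-149.3]);uv=[]
for u in range(265,306):
    w=np.where((d[:,u]>0)&(abs(Z[:,u]-.076)<.0015)&(h[:,u,1]>60))[0];w=w[(w>245)&(w<280)]
    if len(w):uv.append((u,w.max()+.5))
q=plane(c2,uv,.076);print('auto nose-tip',np.median((q[:,:2]*1000-tip)@v))
m=np.zeros(d.shape,bool);m[200:280,258:315]=1;m&=(Z>.100)&(d>0);r=rect(big(m),P);print('nose from block',(np.array(r[0][0])-tip)@v-25,r[0])
E
python3 - <<'E'
from h import *
p,d=capture('side');np.savez('side7.npz',p=p,d=d)
c1,c2=calibration('scene'),calibration('side');a=np.radians(76.1);v=np.array([np.cos(a),np.sin(a)])
t,e=tri(c1,(256.4,174.9),c2,(317.3,264.2));print('tip',t*1000,e)
for q in(plane(c2,(308.9,265.8),.076)[0],plane(c1,(261.4,176.1),.076)[0],tri(c1,(261.4,176.1),c2,(308.9,265.8))[0]):print(q*1000,(q-t)[:2]@v*1000)
E
for i in 6 7; do python3 nose.py side$i.npz; python3 gap.py side$i.npz;done
```

```text
11.9167 [0.53   0.076  0.0942] yaw -13.352823427921868 rel fence 0.4571765720781329 F [-7.8929 16.7815 15.0605] M [ 2.5695  1.2923 -0.1272] 29.997896363147447
gap by TCP -0.28111170655994755 nose to go 2.299568627386492
tip [ 531.05827086 -148.82045466   83.91989791] 0.000674987171895706
[ 517.38128397 -140.47992945   76.        ] 4.81068949407978
[ 521.33450217 -141.43243198   76.        ] 4.8357534670829105
[ 518.60643047 -141.69743917   75.52048964] 3.923147297445414
auto nose-tip 1.5040869844347695
nose from block 2.094192578617882 ((484.4783020019531, -109.7022705078125), (47.42814636230469, 43.56341552734375), 75.94320678710938)
angles fence,board 75.9404 76.37314 52 38
y along: [ -12.07  -45.62  -77.39 -107.1  -135.34 -161.82 -193.1 ]
gap [ 1.64  0.2   0.83 -0.5   0.12 -1.12 -1.25]
auto nose-tip 1.1333236580066797
nose from block 2.4400415511981777 ((484.15313720703125, -109.26551818847656), (46.17701721191406, 43.763824462890625), 75.44033813476562)
angles fence,board 75.97501 76.11984 52 36
y along: [ -17.76  -51.05  -82.58 -112.28 -140.11 -166.61 -194.71]
gap [ 1.19 -0.2   0.46  1.08 -0.2   0.41  0.61]
```

```bash
cat > nose2.py <<'E'
import sys
from h import *
np.set_printoptions(precision=2,suppress=True)
c2=calibration('side');a=np.radians(76.1);v=np.array([np.cos(a),np.sin(a)]);tip=np.array([531.4,-149.0])
g=np.load(sys.argv[1])['p'].astype(float).sum(2)
b=[];t=[]
for u in range(268,305):
    col=g[255:285,u];G=np.diff(col)
    k=np.argmin(G);w=-G[max(k-1,0):k+2];b.append((u,255+(np.arange(k-1,k+2)*w).sum()/w.sum()+.5))
    # top edge: gradient 3..10 px above bottom
    s=G[k-9:k-3];j=np.argmin(s);t.append((u,255+k-9+j+.5))
b=np.array(b);t=np.array(t)
for n,e,z in(('bottom',b,.060),('top',t,.076)):
    q=plane(c2,e,z)[:,:2]*1000;print(n,np.percentile((q-tip)@v,[10,50,90]),np.median(e[:,1]))
E
python3 nose2.py side7.npz;python3 nose2.py side5.npz
python3 - <<'E'
from h import *
# needle tip, side & scene: pixels brighter/whiter than bench
for n,(x0,y0,x1,y1) in(('side',(306,255,340,275)),('scene',(244,168,268,186))):
    p=np.load(n+'0.npz')['p'];h=cv2.cvtColor(p,cv2.COLOR_BGR2HSV)[y0:y1,x0:x1].astype(int)
    m=big((h[...,1]<110)&(h[...,2]>110));yx=np.argwhere(m)
    print(n,[(x0+x,y0+round(yx[yx[:,1]==x][:,0].mean(),1)) for x in (sorted(set(yx[:,1]))[:4] if n=='side' else sorted(set(yx[:,1]))[-4:])])
E
```

```text
bottom [ 3.49  4.61 22.16] 271.4304347826087
top [ 0.85  3.   26.19] 264.5
side [(np.int64(318), np.float64(264.5)), (np.int64(319), np.float64(264.5)), (np.int64(320), np.float64(264.5)), (np.int64(321), np.float64(264.5))]
scene [(np.int64(253), np.float64(177.0)), (np.int64(254), np.float64(176.5)), (np.int64(255), np.float64(175.5)), (np.int64(256), np.float64(175.0))]Traceback (most recent call last):
  File "nose2.py", line 11, in <module>
    s=G[k-9:k-3];j=np.argmin(s);t.append((u,255+k-9+j+.5))
                   ~~~~~~~~~^^^
    return _wrapfunc(a, 'argmin', axis=axis, out=out, **kwds)
    return bound(*args, **kwds)
ValueError: attempt to get argmin of an empty sequence
```

Combined estimate: about 3.5 mm remain. Moving that far.

Request:
send_rows --pt "255 -0.001 0 0 0" --pt "255 -0.0015 0 0 0" --pt "255 -0.001 0 0 0" --pt "255 0 0 0 0" --pt "255 0 0 0 0"

```text
time_s: 12.43
position: [0.5293, 0.0732, 0.0942]
tcp_rot: [[0.232, 0.973, -0.009], [0.973, -0.232, 0.009], [0.007, -0.011, -1.0]]
force: [-8.2, 19.3, 16.0]
opening: 0.272
grasp_force: 30.0
```

```bash
python3 look.py w11; python3 - <<'E'
from h import *
for n in('scene','side'):
    p,d=capture(n);np.savez(f"{n}8.npz",p=p,d=d)
    cv2.imwrite(f'pics/{n}8.png',cv2.resize(p[160:190,245:285] if n=='scene' else p[180:280,255:345],(400,300) if n=='scene' else (540,600),interpolation=cv2.INTER_CUBIC))
a=cv2.imread('pics/side8.png');b=cv2.imread('pics/scene8.png');k=np.zeros((600,800,3),np.uint8);k[:,:400]=a[:,:400];k[:300,400:]=b;cv2.imwrite('pics/n8.png',k)
E
python3 nose.py side8.npz;python3 nose2.py side8.npz; python3 gap.py side8.npz
```

```text
12.4333 [0.5293 0.0732 0.0942] yaw -13.387041106233013 rel fence 0.42295889376698703 F [-8.1588 19.2953 16.0277] M [ 2.9297  1.2363 -0.2135] 29.98591360228602
gap by TCP -0.2935022713642965 nose to go -0.5904451460845621
auto nose-tip -1.28654529145989
nose from block -1.008315336427458 ((483.2737731933594, -112.60028076171875), (45.54102325439453, 43.74246597290039), 75.45230102539062)
angles fence,board 75.544945 76.27678 53 38
y along: [ -19.52  -52.8   -84.33 -113.81 -141.85 -168.37 -196.25]
gap [ 0.9  -0.75 -0.33 -1.84 -1.41 -1.   -2.77]Traceback (most recent call last):
  File "nose2.py", line 11, in <module>
    s=G[k-9:k-3];j=np.argmin(s);t.append((u,255+k-9+j+.5))
                   ~~~~~~~~~^^^
    return _wrapfunc(a, 'argmin', axis=axis, out=out, **kwds)
    return bound(*args, **kwds)
ValueError: attempt to get argmin of an empty sequence
```

View pics/n8.png

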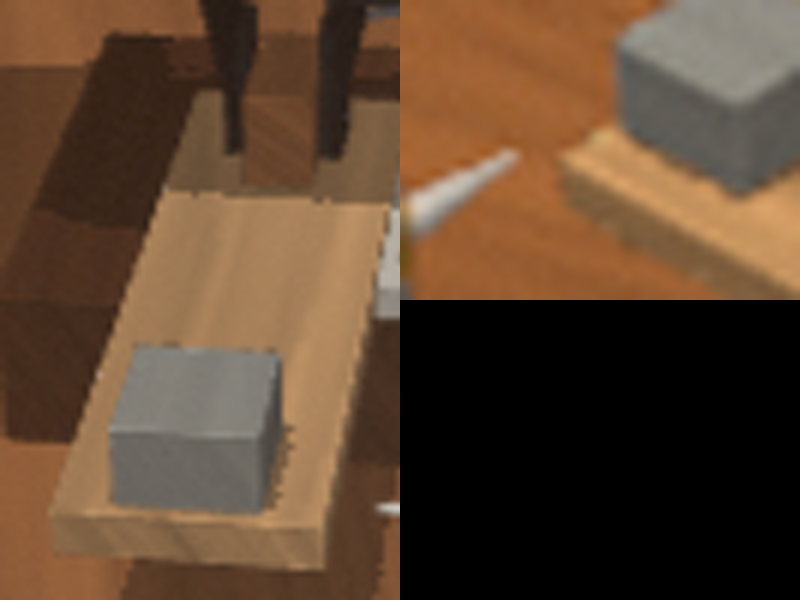

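The side crop shows nose corners at (52,512) and (326,522) with the tip at (375,508). The scene crop shows the nose corner at (560,155) and the tip at (520,152). Next: positions from these, and a pooled flushness check.

```bash
cat > pool.py <<'E'
import sys,contextlib,io
sys.argv=['x','side0.npz']
with contextlib.redirect_stdout(io.StringIO()): exec(open('gap.py').read())
import glob
allF=np.vstack([meas(f)[1][3:-3] for f in sorted(glob.glob('side[0-9].npz'))])
o,v,a=line(allF/1000);n=np.array([v[1],-v[0]]);print('fence',a)
for f in sorted(glob.glob('side[2-9].npz')):
    B=meas(f)[0][5:-5];ob,vb,ab=line(B/1000)
    def g(s): 
        k=(s-(ob-o)@v)/(vb@v);return (o-(ob+k*vb))@n
    print(f,round(ab-a,2),'gap at y=+60,-60',g(60).round(2),g(-60).round(2))
E
python3 pool.py; python3 - <<'E'
from h import *
np.set_printoptions(precision=1,suppress=True)
c1,c2=calibration('scene'),calibration('side');a=np.radians(76.1);v=np.array([np.cos(a),np.sin(a)])
ts=plane(c2,(317.1,264.3),.084)[0];tc=plane(c1,(256.55,174.75),.084)[0]
tt=tri(c1,(256.55,174.75),c2,(317.1,264.3))[0];print(ts*1e3,tc*1e3,tt*1e3)
for n,q,t in(('sideR',plane(c2,(308.9,266.6),.076)[0],ts),('sideL',plane(c2,(263.3,264.9),.076)[0],ts),('sc',plane(c1,(260.55,175.05),.076)[0],tc),('tri',tri(c1,(260.55,175.05),c2,(308.9,266.6))[0],tt)):print(n,q*1e3,((q-t)[:2]@v)*1e3)
E
```

```text
fence 75.92375
side2.npz 0.29 gap at y=+60,-60 0.46 -0.16
side3.npz 0.16 gap at y=+60,-60 0.08 -0.25
side4.npz 0.1 gap at y=+60,-60 0.18 -0.04
side5.npz 0.3 gap at y=+60,-60 0.49 -0.13
side6.npz 0.41 gap at y=+60,-60 0.9 0.04
side7.npz 0.18 gap at y=+60,-60 0.32 -0.04
side8.npz 0.26 gap at y=+60,-60 0.47 -0.08
[ 530.4 -148.8   84. ] [ 530.9 -148.8   84. ] [ 530.6 -148.8   83.9]
sideR [ 517.1 -142.7   76. ] 2.6851818037788426
sideL [ 439.9 -127.4   76. ] -1.020167604445888
sc [ 518.5 -145.7   76. ] 0.06180402484772347
tri [ 517.8 -145.    76.7] 0.6655158977276315
```

Request:
send_rows --pt "255 0.0007 0 0 0.001" --pt "255 0.0008 0 0 0.001" --pt "255 0 0 0 0" --pt "255 0 0 0 0" --pt "255 0 0 0 0"

```text
time_s: 13.0
position: [0.5294, 0.0733, 0.0942]
tcp_rot: [[0.232, 0.973, -0.01], [0.973, -0.232, 0.007], [0.004, -0.011, -1.0]]
force: [-9.2, 13.2, 16.4]
opening: 0.276
grasp_force: 30.0
```

```bash
python3 look.py w12; python3 -c "
from h import *
p,d=capture('side');np.savez('side9.npz',p=p,d=d)
c=calibration('side')
for f in('side0.npz','side3.npz','side9.npz'):
    z=np.load(f);P=cloud(z['d'],c);h=cv2.cvtColor(z['p'],cv2.COLOR_BGR2HSV).astype(int)
    m=np.zeros((400,640),bool);m[175:275,255:330]=1;m&=(abs(P[...,2]-.076)<.005)&(h[...,1]>60)&(h[...,2]>120);m=big(m);m=cv2.erode(m.astype(np.uint8),np.ones((5,5)))>0
    q=P[m];A=np.c_[q[:,:2]-q[:,:2].mean(0),np.ones(len(q))];print(f,len(q),np.linalg.lstsq(A,q[:,2],rcond=None)[0])
"; python3 pool.py|tail -2; python3 nose.py side9.npz
```

```text
13.0 [0.5294 0.0733 0.0942] yaw -13.41927621667105 rel fence 0.39072378332894964 F [-9.228  13.2427 16.3518] M [ 2.1818  1.3314 -0.0925] 29.995904448394413
gap by TCP -0.3289351122226023 nose to go -0.4989089857963904
side0.npz 723 [-0.00071482  0.00061403  0.07609639]
side3.npz 522 [-0.00197709  0.00057374  0.076101  ]
side9.npz 886 [0.00076851 0.00143662 0.07602056]
side8.npz 0.27 gap at y=+60,-60 0.49 -0.07
side9.npz 0.21 gap at y=+60,-60 0.46 0.02
auto nose-tip -1.832495831897602
nose from block -0.44566261443863553 ((483.2684326171875, -112.01933288574219), (47.763763427734375, 43.99117660522461), 76.1382827758789)
```

The board is level (tilt under 0.1°), flush with the fence, at the needle tip, and held. Handing in.

```bash
python3 -c "
from rig import *
print(hand_in())"
```

```text
the job is handed in; nothing more can be done
None
```

I handed the job in at about 13 s: the board is flush along the fence to within about 0.5 mm, its nose is level with the middle gauge's tip to within about 1–2 mm by camera, and the fingers still grip the batten and press it down level; I didn't re-check the pot, sanding block or vase, but the arm stayed clear of them.

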